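# Clear the basket and pull the filter cassette

## Task

The wire basket has been left standing on the rails of the jeweller's dust-filter unit: take it by its handle, hang it on both prongs of the hook stand and let go of it. Then squeeze the filter cassette's two red catches together, draw the cassette straight up out of the unit, and finish while still holding it by the squeezed catches, upright and still, with its underside at least 5 cm above the unit's rails. Leave the tools lying on the bench where they are.

Things in the scene. Friction and masses are not known exactly. Their poses are not given: they have to be found in the camera images.
- unit: Dust-filter unit, a grey box fixed to the bench, left or right, turned up to 0.4 rad: 170 (x) x 160 (y) mm, deck 75 mm above the bench. Origin: centre of the underside, z up. Two aluminium rails run along its x on the deck: 130 long, 16 wide, centred 56 mm either side in y (96 mm clear between), tops 122 mm above the bench. The cassette sits in a well in the middle of the deck.
- cassette: Filter cassette, black block 50 (x) x 58 (y) x 60 mm high, 0.17 to 0.34 kg, in the unit's well (1.5 mm play), top flush with the deck, underside 15 mm above the bench; it comes out straight up only. Origin: centre of its underside, z up; axes parallel to the unit's. Its two red catches are opposed along x. At the start the basket stands over it.
- catch_grip (a point): On the cassette, midway between its red catches, 84 mm above its underside: grip height. The catches are upright ears, 26 mm wide (y), 6 thick, from the deck to 38 mm above it (98 mm above the cassette's origin); outer faces 50 mm apart (along x) when free, 34 when squeezed home. A tooth on each hooks under the deck and stops lifting until both are in by about 6 mm.
- catch_a (a joint): Squeeze travel of the catch on the cassette's +x side, m: 0 free (latched), 0.008 fully in; a spring pushes it back out (about 1 N at 0, 4 N fully in). A firm grip of 30 to 50 N pushes both home and carries the cassette.
- catch_b (a joint): Squeeze travel of the catch on the cassette's -x side, m: 0 free (latched), 0.008 fully in; same spring.
- basket: Empty steel wire basket, 0.08 to 0.17 kg, 64 (x) x 130 (y) x 36 mm high, with a fixed bail handle: an upright at each y end and a round bar 8 mm thick along y, 110 mm above the underside, 104 mm long. Origin: centre of the underside, z up. Same either way round. It starts standing across the unit's two rails, its axes within 0.12 rad of the unit's.
- basket_grip (a point): Middle of the basket's handle bar, 110 mm above its underside, inside a blue grip sleeve 10 (x) x 36 (y) x 14 mm high; pinch it from above across the basket's x. 67 mm are free from the sleeve down to the basket's rim.
- stand: Hook stand fixed to the bench, left or right, turned up to 0.4 rad: dark base plate 14 mm thick, 130 wide, x -20 to 115 mm; brass post at x = 95 mm with a cross bar, top 238 mm up. Two prongs 8 mm thick at y = -36 and +36 mm point to -x from the cross bar, slope down to the seat at x = 0, then turn up to tips at x = -18 mm, 241 mm up. Origin: on the bench under the seat, z up.
- hook_seat (a point): Where the middle of the basket's bar is when hung: midway between the prongs, 223 mm above the bench. The bar then lies along the stand's y. Bring it in from the stand's -x side over the upturned tips, with the basket below the prongs, then lower it. Fingers holding the blue sleeve fit between the prongs.
- bench_block: Bystander lying on the bench: steel bench block 62 x 62 x 22 mm. Origin on its underside. Leave it alone.
- pliers: Bystander lying on the bench: pliers with red handles, about 150 mm long. Origin on its underside. Leave it alone.
- hammer: Bystander lying on the bench: small hammer with a wooden handle, about 260 mm long, lying flat. Origin on its underside. Leave it alone.
- brush: Bystander lying on the bench: flat bench brush, about 200 mm long. Origin on its underside. Leave it alone.
- jar: Bystander lying on the bench: amber glass jar, 54 mm across, 65 mm high. Origin on its underside. Leave it alone.
Mind the look-alikes: they are no part of the job. Leave any green look-alike of the stand alone.

How it is judged:
By the outcome, as a careful person would: the job done as asked, in the order asked, and still so for the second after the job is handed in, while the arm keeps its last pose, push and grip.
It also fails if it takes over 58 s, if anything falls off the work surface, if the arm or the gripper's body presses on something with over 40 N, if the wrist force passes 120 N, or if a joint passes its speed limit or range.

## Robot

A 6-joint arm with a two-finger parallel gripper is mounted at the origin on the work surface. World frame = base frame: x ahead of the robot, y to its left, z up, the work surface at z = 0. Lengths are in m, angles in degrees, forces in N, time in s.
With the tool pointing down it reaches from about 0.25 to 0.725 m from the base axis. Payload 9.7 kg.
Tool frame: the origin (TCP) lies midway between the tips of the shut fingers; the grasp point (between the pads) lies 19 mm behind it; z points along the fingers, y is the line along which they close (so a half turn about z gives the same grasp; the last joint's range is limited). The gripper opens to 85 mm and grips with 20 to 120 N. Pads are 22 mm wide; open, the fingers measure 114 mm over their backs; the gripper's body (76 mm by 85 mm) begins 54 mm behind the grasp point. The pads swing forward as they close: fully open they stand 13 mm farther back than shut.
Start: joints at [-75.802, 4.979, 10.078, 95.1, 0, 90], TCP at [0.135, -0.533, 0.231] pointing down, gripper open.
Joint ranges: [-179.16, 179.16], [-48.56, 103.87], [-65.8, 70.77], [-126.05, 130.52], [-82.76, 87.17], [-180, 180]. Speed limits (degrees/s): [127.2, 127.2, 147.25, 180, 180, 180].

## Interface

Orientations are given as [roll, pitch, yaw] about the fixed x, y, z axes, in that order (R = Rz(yaw) Ry(pitch) Rx(roll)).
In Python, from workcell import * gives the robot as it stands.
- The arm moves only by the tool servo_tool, never from a script. Its argument "moves" is a list of rows, each a list of 4 numbers: the shift along the world's x, y, z in cm, then the turn about the world's z in rad. A call has 1 to 20 rows; each row is the pose to reach, as a shift and turn from the pose commanded when the call began; what a row does not reach only later rows make up. A row lasts 1/12 s, in which the tool goes at most 41.7 mm and 7.16 degrees, less where a joint would pass 70% of its speed; a pose out of reach is approached as far as the arm can. A call with a gripper value outside its range is refused whole. "claw" is the closure, from 0 (fully open) to 1 (shut), set as the call begins (left out, the last holds). The fingers move at their own pace and stop on an object; "force" is the grip in N (left out, the last holds). Time passes only in rows, so rows that repeat a pose let the fingers close. It gives the time, the measured TCP pose, the force, the opening and the grip force at its end, in the units of the state.
- get_obs(): the state, without advancing time (a new reading comes with each control period).
- camera(name): name is "scene" or "top" or "wrist"; returns the picture (400x640x3 uint8, red, green, blue); there is no depth.
- get_calibration(name): a dict with "fx", "fy", "cx", "cy" (pixels), "rvec" (rotation vector, rad) and "tvec" (3), from world to camera coordinates, as OpenCV has them; the wrist camera has in their place "tool_from_camera" (4x4, takes a point from camera to tool coordinates, whose origin is the TCP and whose axes are the flange's). Camera axes: x right, y down, z forward; pixel columns grow to the right and rows downward; lengths in m; the calibration is good to about 2 mm. A picture is of the moment at which its call begins: read the wrist's pose just before it. get_calibration takes no time and is no camera call.
- job_done(): hands the job in; it is judged then, once.
The state is a dict: "time": time; "q": joint angles; "qd": joint speeds; "joint_efforts": joint torques, N m; "ee_pos": TCP position; "tcp_rot": TCP orientation; "wrist_force": force on the tool from outside, world axes, zero at the start; "torque": the same for the moment, N m; "opening": finger opening in m; "grasp_force": force on a finger pad.
Only numpy, scipy, OpenCV 4.12 (cv2) and the standard library are available. Lean on these libraries where they do the work, as an engineer would, in place of code of your own. Each camera call takes 0.05 s, during which the arm holds its last target. There are 200 camera calls.

## Working session

There is one attempt and no reset: what is moved stays moved. The work goes in short steps, Python scripts to look and compute and a tool call to move; the robot and the scene stay as the last step left them, time stands still between calls to the robot, and variables do not carry over. Pictures are saved under pics/ and viewed, at most 10 in all, crops included, and the job is handed in when it is done.

Besides the shell and the picture viewer there is one more tool, called after "Emit:" as a command line: name --pt "numbers of a row" for each row, then --argument value for the rest. servo_tool: Moves the arm, as the interface text tells. Its arguments: {"type":"object","properties":{"moves":{"type":"array","items":{"type":"array","items":{"type":"number"}}},"claw":{"type":"number"},"force":{"type":"number"}},"required":["moves"]}

```bash
mkdir -p pics; ls; python3 - <<'E'
from workcell import *
import cv2
for n in("scene","top"):
    cv2.imwrite(f"pics/{n}0.png",camera(n)[:,:,::-1]); print(n,get_calibration(n))
print(get_calibration("wrist")); print(get_obs())
E
```

```text
pics
scene {'fx': 370.9000844215307, 'fy': 370.9000844215307, 'cx': 319.11470188029205, 'cy': 198.13219824538447, 'rvec': array([ 0.73334298,  2.81401751, -0.77910594]), 'tvec': array([ 0.41787119, -0.12133526,  1.39833839])}
top {'fx': 447.8394825283255, 'fy': 447.8394825283255, 'cx': 319.0422466347465, 'cy': 200.34286321413612, 'rvec': array([ 2.18030931, -2.1469448 ,  0.12646066]), 'tvec': array([0.01445566, 0.47484716, 1.30054014])}
{'fx': 314.10737880903577, 'fy': 314.10737880903577, 'cx': 321.4981673024304, 'cy': 199.0865788650112, 'tool_from_camera': array([[-1.65851665e-03, -9.58905162e-01, -2.83721939e-01,
         7.19548353e-02],
       [ 9.99998205e-01, -1.33031497e-03, -1.34944722e-03,
         4.44744717e-04],
       [ 9.16552361e-04, -2.83723668e-01,  9.58905647e-01,
        -1.42014355e-01],
       [ 0.00000000e+00,  0.00000000e+00,  0.00000000e+00,
         1.00000000e+00]])}
{'time': 0.1, 'q': array([-7.58015178e+01,  5.00707542e+00,  1.00405439e+01,  9.50986052e+01,
       -7.69729786e-04,  9.00001929e+01]), 'qd': array([ 0.02270867, -0.06009457,  0.09608703, -0.05172277,  0.01492231,
       -0.02095018]), 'joint_efforts': array([-3.07758819e-04, -5.21561408e+01,  4.65654123e+01,  1.61653594e-02,
       -1.17168440e-05, -2.70151581e-06]), 'ee_pos': array([ 0.13485456, -0.53301501,  0.23067622]), 'tcp_rot': array([-1.79934863e+02,  7.69948624e-04,  1.41982901e+01]), 'wrist_force': array([-0.46753378,  0.29536328,  0.62330232]), 'torque': array([-0.03241999,  0.00705383, -0.01992041]), 'grasp_force': 0.0, 'opening': 0.08580114440740917}
```

View pics/scene0.png

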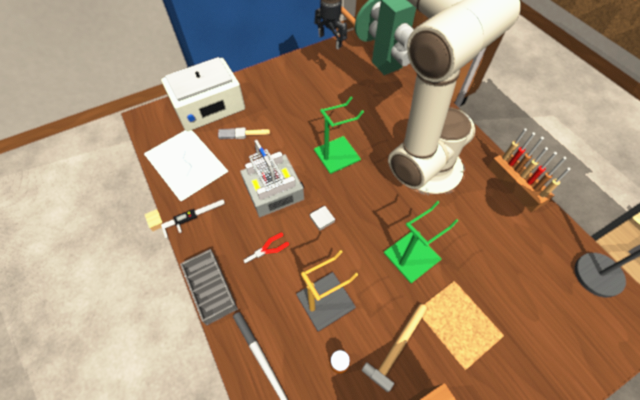

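View pics/top0.png

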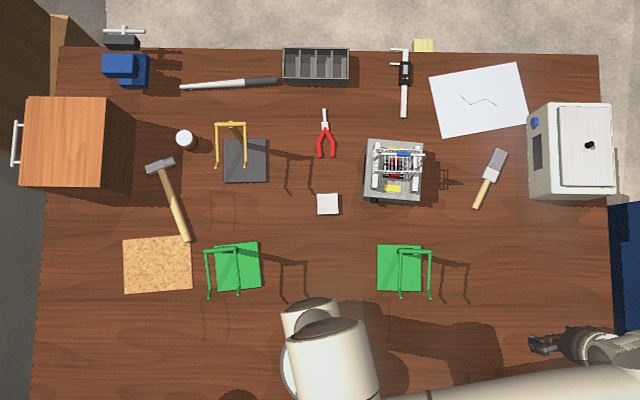

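The scene picture shows the grey unit with the basket at about scene (270,180) / top (395,168). Three stands could be meant:
- brass on a dark base: scene (327,290), top (240,150)
- green: scene (337,140), top (405,270)
- green: scene (415,245), top (235,270)

The brass one on the dark plate fits the description, and the green ones are look-alikes. I'll confirm it in a crop.

```bash
cat > h.py <<'E'
import numpy as np, cv2
from workcell import *
from scipy.spatial.transform import Rotation as Ro
def K(c): return np.array([[c["fx"],0,c["cx"]],[0,c["fy"],c["cy"]],[0,0,1.]])
def ext(n,obs=None):
    """world->camera R,t"""
    c=get_calibration(n)
    if n!="wrist": return K(c),cv2.Rodrigues(c["rvec"])[0],c["tvec"]
    T=np.eye(4);T[:3,:3]=Ro.from_euler("xyz",obs["tcp_rot"],degrees=True).as_matrix();T[:3,3]=obs["ee_pos"]
    W=np.linalg.inv(T@c["tool_from_camera"]); return K(c),W[:3,:3],W[:3,3]
def proj(E,p):
    k,R,t=E; q=(R@np.atleast_2d(p).T).T+t; q=q@k.T; return q[:,:2]/q[:,2:]
def ray(E,px):
    k,R,t=E; px=np.atleast_2d(px).astype(float)
    d=np.c_[px,np.ones(len(px))]@np.linalg.inv(k).T@R; return -R.T@t,d/np.linalg.norm(d,axis=1)[:,None]
def onz(E,px,z):
    o,d=ray(E,px); return o+d*((z-o[2])/d[:,2])[:,None]
def tri(E1,p1,E2,p2):
    o1,d1=ray(E1,p1);o2,d2=ray(E2,p2);d1=d1[0];d2=d2[0]
    s=np.linalg.lstsq(np.c_[d1,-d2],o2-o1,rcond=None)[0]
    a=o1+s[0]*d1;b=o2+s[1]*d2; return (a+b)/2,np.linalg.norm(a-b)
E
python3 - <<'E'
from h import *
s=cv2.imread("pics/scene0.png");t=cv2.imread("pics/top0.png")
def crop(i,x,y,w,h,W,H): return cv2.resize(i[y:y+h,x:x+w],(W,H),interpolation=cv2.INTER_CUBIC)
a=np.hstack([crop(s,230,130,80,60*80//80,400,300),crop(s,290,240,80,60,400,300)])
b=np.hstack([crop(t,355,130,80,60+15,400,300)[:, :],crop(t,205,115,80,75,400,300)])
cv2.imwrite("pics/crop1.png",np.vstack([a,b]))
E
```

```text
(no output)
```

View pics/crop1.png

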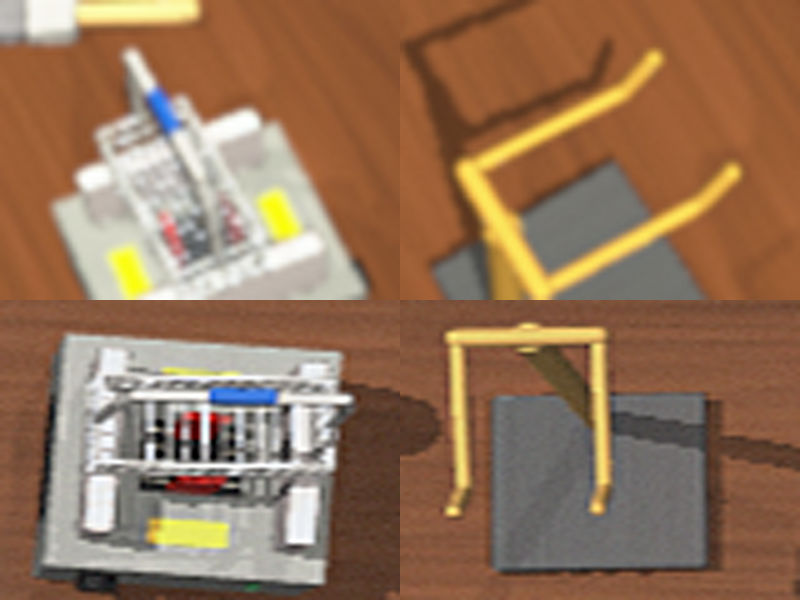

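The crop confirms the brass stand on the dark plate, with prong tips near scene (341,251) and (357,274), and top (216,167) and (245,167). The basket's blue sleeve is near scene (263,152) and top (404,154). Next I triangulate.

```bash
python3 - <<'E'
from h import *
S=ext("scene");T=ext("top")
s=cv2.imread("pics/scene0.png");t=cv2.imread("pics/top0.png")
def blob(i,box,lo,hi):
    x,y,w,h=box; m=cv2.inRange(cv2.cvtColor(i[y:y+h,x:x+w],cv2.COLOR_BGR2HSV),lo,hi)
    n,l,st,c=cv2.connectedComponentsWithStats(m); k=1+np.argmax(st[1:,4]); 
    p=np.argwhere(l==k)[:,::-1]+[x,y]; return p
bs=blob(s,(245,140,40,30),(100,120,60),(130,255,255));bt=blob(t,(380,140,50,30),(100,120,60),(130,255,255))
print("sleeve px",bs.mean(0),len(bs),bt.mean(0),len(bt),"tri",tri(S,bs.mean(0),T,bt.mean(0)))
v=cv2.fitLine(bt.astype(np.float32),2,0,.01,.01).ravel();c=bt.mean(0)
# bar ends in top view (crop est.)
e=onz(T,[[376.5,153.5],[425,155.5]],.232);print("bar ends top z.232",e, "len",np.linalg.norm(e[0]-e[1]))
print("sleeve dir",onz(T,[c-10*v[:2],c+10*v[:2]],.232))
P={"tipL":((341,251.4),(216,167.5)),"tipR":((357,274.4),(244.6,167)),"cL":((303.5,273),(216,124)),"cR":((318.5,298.5),(245.5,124)),"elbL":((335.,259),(217.5,163)),"elbR":((350,281.5),(245.2,162))}
for a,b in (("tipL","tipL"),("tipR","tipR"),("cL","cL"),("cR","cR"),("tipL","tipR"),("tipR","tipL")):
    print(a,b,*[np.round(x,4) for x in tri(S,P[a][0],T,P[b][1])])
B=onz(T,[[223.7,138.7],[266,138.7],[266,182.3],[223.7,182.3]],.014);print("base",B.round(4),np.linalg.norm(np.diff(B,axis=0),axis=1))
# grey unit corners at deck .075
D=onz(T,[[367.8,138.5],[423.5,142.8],[419.8,200.5],[363.5,198.5]],.075);print("deck",D.round(4),np.linalg.norm(np.diff(D,axis=0),axis=1))
E
```

```text
sleeve px [262.08333333 151.79166667] 24 [403.  153.5] 52 tri (array([ 0.57323654, -0.18839761,  0.23483574]), np.float64(0.00015689289421331315))
bar ends top z.232 [[ 0.57286666 -0.12175717  0.232     ]
 [ 0.56966465 -0.2447626   0.232     ]] len 0.1230470917909504
sleeve dir [[ 0.5735352  -0.16361488  0.232     ]
 [ 0.57434579 -0.21436558  0.232     ]]
tipL tipL [0.5328 0.2514 0.3118] 0.0437
tipR tipR [0.5269 0.2447 0.1579] 0.0577
cL cL [0.637  0.2561 0.3151] 0.0431
cR cR [0.6493 0.2477 0.1428] 0.057
tipL tipR [0.5313 0.2115 0.2354] 0.0023
tipR tipL [0.5285 0.2841 0.2346] 0.0038
base [[0.6602 0.3144 0.014 ]
 [0.6622 0.1859 0.014 ]
 [0.5282 0.1821 0.014 ]
 [0.5262 0.3091 0.014 ]] [0.12854135 0.13408913 0.12709987]
deck [[ 0.652  -0.117   0.075 ]
 [ 0.6419 -0.2787  0.075 ]
 [ 0.4731 -0.2662  0.075 ]
 [ 0.4764 -0.1052  0.075 ]] [0.16204366 0.16922396 0.16105748]
```

The triangulation gives:

| Item | Position or yaw | Check |
|---|---|---|
| Sleeve | (0.573, -0.188, 0.235) | expected z 0.232 |
| Prong tips | 72.6 mm apart, z 0.235 | expected 72 mm and 0.241 |
| Seat | about (0.547, 0.247), stand yaw about 0.03 rad | |
| Unit | centre (0.561, -0.192), yaw about -0.06 rad | |

Now I go above the basket.

Emit:
servo_tool --pt "0 0 5 0.1" --pt "43.8 34.5 7 1.3" --pt "43.8 34.5 7 1.3" --pt "43.8 34.5 7 1.3" --pt "43.8 34.5 7 1.3" --pt "43.8 34.5 7 1.3" --pt "43.8 34.5 7 1.3" --pt "43.8 34.5 7 1.3" --pt "43.8 34.5 7 1.3" --pt "43.8 34.5 7 1.3" --pt "43.8 34.5 7 1.3" --pt "43.8 34.5 7 1.3" --pt "43.8 34.5 7 1.3" --pt "43.8 34.5 7 1.3" --pt "43.8 34.5 7 1.3" --pt "43.8 34.5 7 1.3" --pt "43.8 34.5 7 1.3" --pt "43.8 34.5 7 1.3" --pt "43.8 34.5 7 1.3" --pt "43.8 34.5 7 1.3" --claw 0 --force 40

```text
time: 1.77
ee_pos: [0.5721, -0.1891, 0.3017]
tcp_rot: [180.0, 0.0, 88.6]
wrist_force: [0.0, -0.5, 0.2]
opening: 0.0853
grasp_force: 0.0
```

```bash
python3 - <<'E'
from h import *
import pickle
o=get_obs();im=camera("wrist")[:,:,::-1].copy();cv2.imwrite("pics/w1.png",im);pickle.dump(o,open("w1.pkl","wb"))
W=ext("wrist",o)
m=cv2.inRange(cv2.cvtColor(im,cv2.COLOR_BGR2HSV),(100,120,60),(130,255,255))
n,l,st,c=cv2.connectedComponentsWithStats(m);k=1+np.argmax(st[1:,4]);p=np.argwhere(l==k)[:,::-1]
print(o["ee_pos"],st[k],c[k]); print("wrist onz .232+",onz(W,c[k],.235))
print("tri w/ top",tri(W,c[k],ext("top"),(403,153.5)))
r=cv2.minAreaRect(p.astype(np.float32));b=cv2.boxPoints(r);g=onz(W,b,.239);print(b,g.round(4),np.linalg.norm(np.diff(g,axis=0),axis=1))
E
```

```text
[ 0.57213365 -0.18907392  0.30169171] [314 188  15  48 660] [321.47575758 211.31212121]
wrist onz .232+ [[ 0.57190178 -0.18787721  0.235     ]]
tri w/ top (array([ 0.57221915, -0.18731197,  0.23819535]), np.float64(0.0011376501609012112))
[[314. 188.]
 [328. 188.]
 [328. 235.]
 [314. 235.]] [[ 0.5673 -0.1699  0.239 ]
 [ 0.5768 -0.1701  0.239 ]
 [ 0.5761 -0.2042  0.239 ]
 [ 0.5662 -0.204   0.239 ]] [0.00941485 0.03411131 0.00984566]
```

View pics/w1.png

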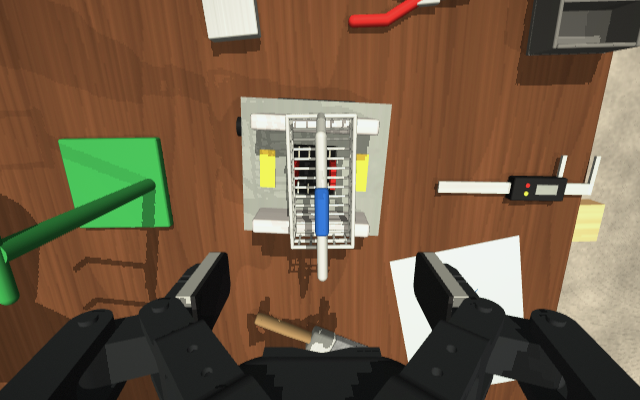

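The wrist picture shows the sleeve at (321,211), upright in the image, so the tool is aligned with it. Its position (0.572, -0.188) agrees with the first fix. Next I descend and grip.

Emit:
servo_tool --pt "0 0 -2.5 0" --pt "-0.1 0 -5 0" --pt "-0.1 0 -7 0" --pt "-0.1 0 -8.2 0" --pt "-0.1 0 -8.7 0" --pt "-0.1 0 -8.7 0" --pt "-0.1 0 -8.7 0" --pt "-0.1 0 -8.7 0"

```text
time: 2.48
ee_pos: [0.5722, -0.1885, 0.2157]
tcp_rot: [179.9, 0.0, 88.7]
wrist_force: [0.2, -0.6, 0.4]
opening: 0.0854
grasp_force: 0.0
```

Emit:
servo_tool --pt "0 0 0 0" --pt "0 0 0 0" --pt "0 0 0 0" --pt "0 0 0 0" --pt "0 0 0 0" --pt "0 0 0 0" --pt "0 0 0 0" --pt "0 0 0 0" --pt "0 0 0 0" --pt "0 0 0 0" --claw 1 --force 40

```text
time: 3.32
ee_pos: [0.572, -0.1882, 0.2144]
tcp_rot: [180.0, 0.0, 88.7]
wrist_force: [1.1, 0.6, 0.8]
opening: 0.009
grasp_force: 40.5
```

Emit:
servo_tool --pt "0 0 0.5 0" --pt "0 0 2 0" --pt "0 0 4 0" --pt "0 0 6.5 0" --pt "0 0 9 0" --pt "-1 0.5 11.5 0" --pt "-2.5 2 13 0" --pt "-5 4 13.5 0.01" --pt "-7.5 6.5 13.5 0.02" --pt "-10 9.5 13.5 0.03" --pt "-12 12.5 13.5 0.05" --pt "-12.5 16 13.5 0.05" --pt "-12.5 19.5 13.5 0.05" --pt "-12.5 23 13.5 0.05" --pt "-12.5 26.5 13.5 0.05" --pt "-12.5 30 13.5 0.05" --pt "-12.5 33.5 13.5 0.05" --pt "-12.5 37 13.5 0.05" --pt "-12.5 40 13.5 0.05" --pt "-12.5 42 13.5 0.05"

```text
time: 4.98
ee_pos: [0.4463, 0.2344, 0.3492]
tcp_rot: [-180.0, -0.0, 91.6]
wrist_force: [0.6, -0.4, -1.8]
opening: 0.0093
grasp_force: 40.2
```

Emit:
servo_tool --pt "0 1 0 0" --pt "0 1.5 0 0" --pt "0 1.5 0 0" --pt "0 1.5 0 0" --pt "0 1.5 0 0" --pt "0 1.5 0 0"

```text
time: 5.48
ee_pos: [0.4471, 0.2458, 0.3496]
tcp_rot: [180.0, -0.0, 91.5]
wrist_force: [-0.1, 0.1, -0.9]
opening: 0.0092
grasp_force: 40.2
```

```bash
python3 - <<'E'
from h import *
import pickle
o=get_obs();im=camera("wrist")[:,:,::-1].copy();cv2.imwrite("pics/w2.png",im);pickle.dump(o,open("w2.pkl","wb"))
cv2.imwrite("pics/top2.png",camera("top")[:,:,::-1]); print(o["ee_pos"],o["tcp_rot"],o["opening"],o["grasp_force"])
E
```

```text
[0.44705312 0.24575446 0.34964315] [ 1.79972670e+02 -5.01213559e-03  9.14620029e+01] 0.009240448446464496 40.197474360466
```

View pics/w2.png

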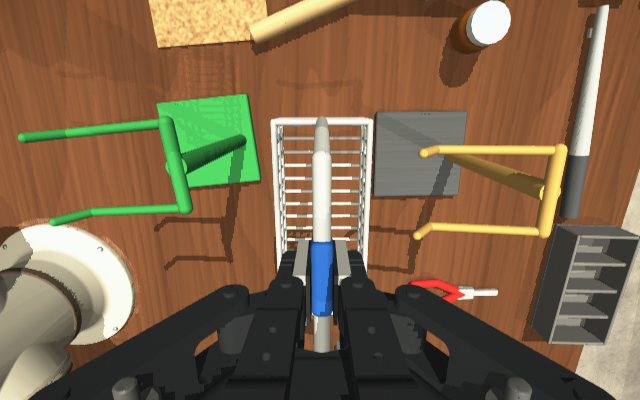

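The wrist picture shows the basket hanging straight in the grip. The brass prong tips are at (425,153) and (418,236), with bar corners at (560,149) and (545,234). I fix the stand from this view and the first top view.

```bash
python3 - <<'E'
from h import *
import pickle
o=pickle.load(open("w2.pkl","rb"));W=ext("wrist",o);T=ext("top");S=ext("scene")
w={"L":(423.5,153.5),"R":(418,236.5)};t={"L":(216,167.5),"R":(244.6,167)};s={"L":(357,274.4),"R":(341,251.4)}
for k in "LR":
    print(k,"w/top",tri(W,w[k],T,t[k]),"w/scene",tri(W,w[k],S,s[k]),"onz",onz(W,w[k],.240))
c=onz(W,[[562,149.5],[545.5,234.5]],.236);print("corner",c)
E
```

```text
L w/top (array([0.52963315, 0.28260653, 0.23481358]), np.float64(0.0005101848387485713)) w/scene (array([0.52806536, 0.28447442, 0.23756304]), np.float64(0.00318733938074889)) onz [[0.52767693 0.28323181 0.24      ]]
R w/top (array([0.53191601, 0.21039008, 0.2375804 ]), np.float64(0.0002896491006791711)) w/scene (array([0.53135687, 0.21250532, 0.23968346]), np.float64(0.0022452949418938876)) onz [[0.53123399 0.2114321  0.24      ]]
corner [[0.64096782 0.28859448 0.236     ]
 [0.64436968 0.21428142 0.236     ]]
```

Stand: tip midpoint (0.530, 0.247), 72 mm apart, z about 0.238, yaw 0.04 rad. That puts the seat at (0.548, 0.248). I lower to 10 cm in front of it and then go in over the tips.

Emit:
servo_tool --pt "0 0 -1 0.015" --pt "0 0 -3 0.015" --pt "0 0.1 -5.5 0.015" --pt "0 0.1 -8 0.015" --pt "0 0.1 -9.7 0.015" --pt "0 0.1 -10.4 0.015" --pt "0 0.1 -10.4 0.015" --pt "0 0.1 -10.4 0.015" --pt "0.7 0.1 -10.4 0.015" --pt "2 0.1 -10.4 0.015" --pt "3.5 0.1 -10.4 0.015" --pt "5 0.1 -10.4 0.015" --pt "6.5 0.1 -10.4 0.015" --pt "8 0.1 -10.4 0.015" --pt "9.3 0.1 -10.4 0.015" --pt "10.1 0.1 -10.4 0.015" --pt "10.1 0.1 -10.4 0.015" --pt "10.1 0.1 -10.4 0.015" --pt "10.1 0.1 -10.4 0.015"

```text
time: 7.17
ee_pos: [0.5476, 0.2479, 0.2457]
tcp_rot: [180.0, -0.0, 92.4]
wrist_force: [-0.0, -0.5, 0.2]
opening: 0.009
grasp_force: 40.2
```

```bash
python3 - <<'E'
from h import *
import pickle
o=get_obs();im=camera("wrist")[:,:,::-1].copy();pickle.dump(o,open("w3.pkl","wb"))
s=camera("scene")[:,:,::-1]
c=cv2.resize(s[210:330,270:390],(400,400),interpolation=cv2.INTER_CUBIC)
cv2.imwrite("pics/w3.png",np.hstack([cv2.resize(im[0:400,120:520],(400,400)),c])); print(o["ee_pos"],o["tcp_rot"],o["wrist_force"])
E
```

```text
[0.54762733 0.24787034 0.24571167] [ 1.79985486e+02 -1.05891475e-02  9.24123735e+01] [-0.04692144 -0.53512222  0.20358128]
```

View pics/w3.png

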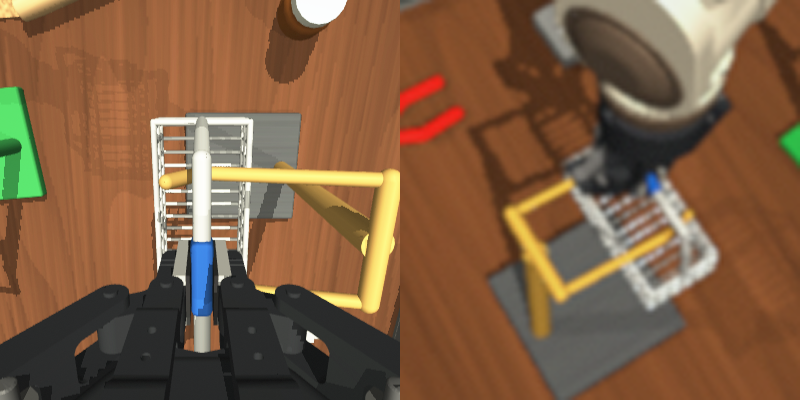

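The bar at image (202,180) lies over the prongs, with the upturned tip on the robot side of it at (165,182), and the basket is below the prongs. Next I lower onto the seat.

Emit:
servo_tool --pt "0 0 -0.5 0" --pt "0 0 -1.2 0" --pt "0 0 -2 0" --pt "0 0 -2.7 0" --pt "0 0 -3.2 0" --pt "0 0 -3.5 0" --pt "0 0 -3.7 0" --pt "0 0 -3.9 0" --pt "0 0 -4 0" --pt "0 0 -4 0" --pt "0 0 -4 0"

```text
time: 8.18
ee_pos: [0.5496, 0.2481, 0.2074]
tcp_rot: [179.7, -0.1, 92.4]
wrist_force: [6.4, 0.5, 9.2]
opening: 0.0095
grasp_force: 41.5
```

Emit:
servo_tool --pt "0.2 0 0 0" --pt "0.3 0 0 0" --pt "0.4 0 0 0" --pt "0.4 0 0 0" --pt "0.4 0 0 0"

```text
time: 8.6
ee_pos: [0.5515, 0.2479, 0.2057]
tcp_rot: [-180.0, -0.0, 92.4]
wrist_force: [-2.4, 0.3, 5.6]
opening: 0.0092
grasp_force: 41.2
```

Emit:
servo_tool --pt "0 0 0 0" --pt "0 0 0 0" --pt "0 0 0 0" --pt "0 0 0 0" --pt "0 0 0 0" --pt "0 0 0 0" --pt "0 0 0 0" --pt "0 0 0 0" --claw 0.3

```text
time: 9.27
ee_pos: [0.5519, 0.2478, 0.2052]
tcp_rot: [-180.0, 0.0, 92.4]
wrist_force: [0.0, 0.1, -0.6]
opening: 0.0598
grasp_force: 0.0
```

Emit:
servo_tool --pt "0 0 0.7 0" --pt "0 0 2 0" --pt "0 0 4 0" --pt "0 0 6.5 0" --pt "0 0 9.5 0" --pt "0 0 12 0" --pt "0 0 13 0" --pt "0 0 13 0" --pt "0 0 13 0"

```text
time: 10.02
ee_pos: [0.5522, 0.2479, 0.3356]
tcp_rot: [179.9, -0.0, 92.4]
wrist_force: [0.3, 0.2, -0.9]
opening: 0.0599
grasp_force: 0.0
```

```bash
python3 - <<'E'
from h import *
import pickle
o=get_obs();im=camera("wrist")[:,:,::-1].copy();pickle.dump(o,open("w4.pkl","wb"))
s=camera("scene")[:,:,::-1]
c=cv2.resize(s[210:330,270:390],(400,400),interpolation=cv2.INTER_CUBIC)
cv2.imwrite("pics/w4.png",np.hstack([cv2.resize(im[0:400,120:520],(400,400)),c])); print(o["ee_pos"],o["tcp_rot"],o["wrist_force"],o["opening"])
E
```

```text
[0.5521995  0.24791893 0.3355563 ] [ 1.79945013e+02 -1.93613225e-02  9.24065085e+01] [ 0.32313081  0.15374563 -0.8656351 ] 0.059891820572393166
```

View pics/w4.png

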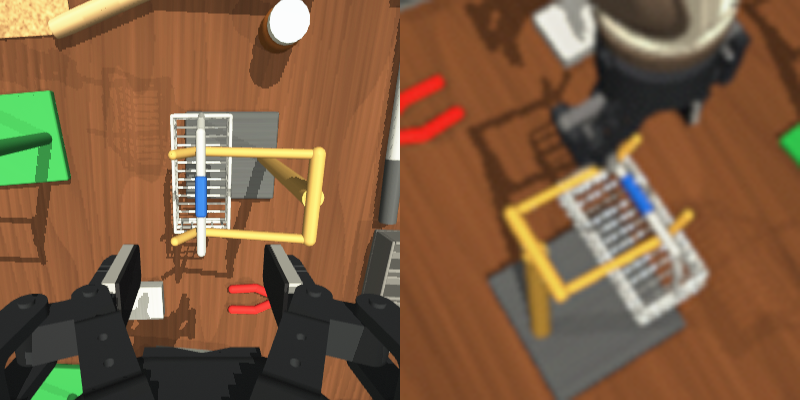

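The basket hangs on both prongs: its bar crosses them at image (202,150) and (202,237), behind the tips, and it is free of the fingers. Now I go to the unit.

Emit:
servo_tool --pt "0 -1.5 0 -0.01" --pt "0 -4.5 0 -0.03" --pt "0.9 -8 0 -0.06" --pt "0.9 -12 0 -0.1" --pt "0.9 -16 0 -0.1" --pt "0.9 -20 -1 -0.1" --pt "0.9 -24 -2 -0.1" --pt "0.9 -28 -3 -0.1" --pt "0.9 -32 -4 -0.1" --pt "0.9 -36 -5 -0.1" --pt "0.9 -39.5 -6 -0.1" --pt "0.9 -42 -7 -0.1" --pt "0.9 -43.5 -7.5 -0.1" --pt "0.9 -44 -7.5 -0.1" --pt "0.9 -44 -7.5 -0.1" --pt "0.9 -44 -7.5 -0.1" --pt "0.9 -44 -7.5 -0.1" --claw 0

```text
time: 11.53
ee_pos: [0.5612, -0.1909, 0.2611]
tcp_rot: [179.9, 0.0, 86.8]
wrist_force: [0.5, -0.2, -0.5]
opening: 0.0855
grasp_force: 0.0
```

```bash
python3 - <<'E'
from h import *
import pickle
o=get_obs();im=camera("wrist")[:,:,::-1].copy();pickle.dump(o,open("w5.pkl","wb"));cv2.imwrite("pics/w5.png",im)
cv2.imwrite("pics/top5.png",camera("top")[:,:,::-1]);cv2.imwrite("pics/scene5.png",camera("scene")[:,:,::-1])
W=ext("wrist",o);h=cv2.cvtColor(im,cv2.COLOR_BGR2HSV);m=cv2.inRange(h,(0,130,70),(7,255,255))|cv2.inRange(h,(172,130,70),(180,255,255))
n,l,st,c=cv2.connectedComponentsWithStats(m);print(o["ee_pos"],o["tcp_rot"])
for k in range(1,n):
    if st[k,4]>40: print(st[k],c[k],onz(W,c[k],.113))
E
```

```text
[ 0.56117    -0.19087391  0.26107365] [1.79946560e+02 7.54994203e-04 8.67600230e+01]
[356   0  62  16 746] [381.74932976   6.47453083] [[ 0.61881723 -0.04411533  0.113     ]]
[297 162   9  36 270] [300.72962963 179.44074074] [[ 0.54176626 -0.18425506  0.113     ]]
[339 163  11  35 292] [344.03082192 179.75      ] [[ 0.58262553 -0.18694559  0.113     ]]
```

View pics/w5.png

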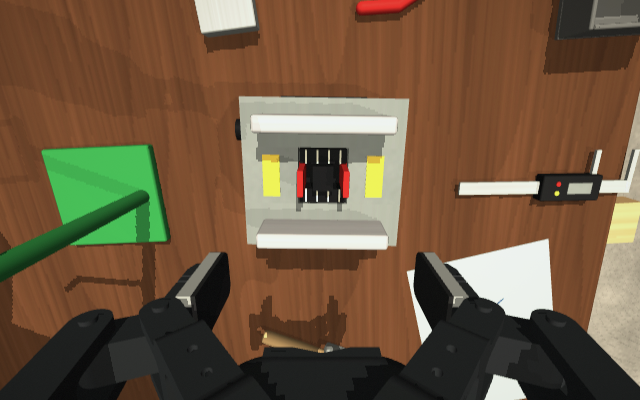

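With the basket gone, the red catches show at (301,179) and (344,180). The rails at v of about 124 and 242 are level in the image, so the yaw is right. I work out the centre from the rails, from the catch extents, and across the two views.

```bash
python3 - <<'E'
from h import *
import pickle
o=pickle.load(open("w5.pkl","rb"));W=ext("wrist",o);im=cv2.imread("pics/w5.png")
m=cv2.inRange(im,(205,205,205),(255,255,255));m[:, :230]=0;m[:,410:]=0;m[:100]=0;m[260:]=0
n,l,st,c=cv2.connectedComponentsWithStats(m);R=[]
for k in range(1,n):
    if st[k,4]>500:
        r=cv2.minAreaRect(np.argwhere(l==k)[:,::-1].astype(np.float32));g=onz(W,cv2.boxPoints(r),.122)
        d=np.diff(g,axis=0);L=np.linalg.norm(d,axis=1);i=L.argmax();print(st[k],r,"ctr",g.mean(0).round(4),L.round(4),"ang",np.degrees(np.arctan2(d[i,1],d[i,0])));R.append(g.mean(0))
if len(R)==2: print("mid",(R[0]+R[1])/2,"sep",np.linalg.norm(R[0]-R[1]), "deg",np.degrees(np.arctan2(*(R[0]-R[1])[:2])))
# ear -y end, top edge: v~197.5 at u centre
print("ear -y top edge",onz(W,[[301,197.7],[344,197.7]],.113)[:, :2])
for nme in("top5","scene5"):
    p=cv2.imread(f"pics/{nme}.png");E=ext(nme[:-1]);h=cv2.cvtColor(p,cv2.COLOR_BGR2HSV)
    mm=cv2.inRange(h,(0,120,60),(7,255,255))|cv2.inRange(h,(172,120,60),(180,255,255))
    print(nme,"expected px",proj(E,[[.5394,-.187,.113],[.583,-.190,.113]]).round(1))
    n,l,st,c=cv2.connectedComponentsWithStats(mm)
    for k in range(1,n):
        if st[k,4]>8: print(st[k],c[k].round(1),onz(E,c[k],.105).round(4))
E
```

```text
[ 251  115  146   18 2233] ((323.48486328125, 123.54325866699219), (145.1731719970703, 15.505619049072266), 0.8303154110908508) ctr [ 0.5662 -0.1337  0.122 ] [0.0132 0.1256 0.0132] ang -4.139576415317972
[ 257  234  131   15 1695] ((321.9687194824219, 241.13058471679688), (130.07411193847656, 13.046693801879883), 0.6820604205131531) ctr [ 0.5584 -0.2447  0.122 ] [0.0138 0.1256 0.0138] ang -4.095408417443846
mid [ 0.56230002 -0.1892005   0.122     ] sep 0.11121467401416739 deg 3.996655013790486
ear -y top edge [[ 0.54064411 -0.20219584]
 [ 0.58192597 -0.20461373]]
top5 expected px [[394.3 174.9]
 [395.3 159.6]]
[316 127  20  31 313] [325.5 143. ] [[0.6293 0.0062 0.105 ]]
[389 158  12   7  63] [394.3 161. ] [[ 0.5805 -0.1885  0.105 ]]
[388 173   6   5  22] [390.9 175. ] [[ 0.5403 -0.1788  0.105 ]]
[214 263   1   9   9] [214. 267.] [[0.2773 0.3069 0.105 ]]
scene5 expected px [[276.3 170.6]
 [264.1 175.2]]
[509 147  17  19 127] [516.7 156. ] [[-0.2189  0.161   0.105 ]]
[527 165  19  20 135] [536.1 174.5] [[-0.2193  0.2508  0.105 ]]
[274 169   5  12  34] [276.1 174.7] [[ 0.5456 -0.1776  0.105 ]]
[262 173   6  12  39] [264.7 178. ] [[ 0.5848 -0.184   0.105 ]]
[261 232  29  22 284] [274.1 244.3] [[0.6619 0.0497 0.105 ]]
```

```bash
python3 - <<'E'
from h import *
import pickle
W=ext("wrist",pickle.load(open("w5.pkl","rb")));T=ext("top");S=ext("scene")
print("+x ear w/top",tri(W,(344.03,182),T,(394.3,161)),"w/scene",tri(W,(344.03,180),S,(264.7,178)))
print("-x ear w/scene",tri(W,(300.7,180),S,(276.1,174.7)))
E
```

```text
+x ear w/top (array([ 0.5827534 , -0.19121243,  0.09815935]), np.float64(0.0031941646007762545)) w/scene (array([ 0.58336341, -0.19126572,  0.09471481]), np.float64(0.0008305727635255093))
-x ear w/scene (array([ 0.54014464, -0.19173529,  0.08333723]), np.float64(0.0017136492467154066))
```

Catch mid-heights are 0.09 to 0.098, which fits ears from 0.075 to 0.113. The centre from rails and ears is (0.562, -0.190), yaw -4.1°. Next I descend.

Emit:
servo_tool --pt "0.1 0.1 -1 -0.015" --pt "0.1 0.1 -3.5 -0.015" --pt "0.1 0.1 -6.5 -0.015" --pt "0.1 0.1 -9.5 -0.015" --pt "0.1 0.1 -12 -0.015" --pt "0.1 0.1 -14 -0.015" --pt "0.1 0.1 -15.5 -0.015" --pt "0.1 0.1 -16.7 -0.015" --pt "0.1 0.1 -17.5 -0.015" --pt "0.1 0.1 -17.9 -0.015" --pt "0.1 0.1 -17.9 -0.015" --pt "0.1 0.1 -17.9 -0.015" --pt "0.1 0.1 -17.9 -0.015"

```text
time: 12.77
ee_pos: [0.5624, -0.1914, 0.0824]
tcp_rot: [179.9, 0.0, 85.8]
wrist_force: [-1.0, 0.6, 0.9]
opening: 0.0856
grasp_force: 0.0
```

Emit:
servo_tool --pt "0 0 0 0" --pt "0 0 0 0" --pt "0 0 0 0" --pt "0 0 0 0" --pt "0 0 0 0" --pt "0 0 0 0" --pt "0 0 0 0" --pt "0 0 0 0" --pt "0 0 0 0" --pt "0 0 0 0" --pt "0 0 0 0" --claw 1 --force 45

```text
time: 13.68
ee_pos: [0.5627, -0.1915, 0.0829]
tcp_rot: [179.8, 0.0, 85.8]
wrist_force: [0.3, 0.1, 8.7]
opening: 0.0275
grasp_force: 46.0
```

The opening of 27.5 mm is less than the 34 mm expected, so I look before lifting.

```bash
python3 - <<'E'
from h import *
o=get_obs();im=camera("wrist")[:,:,::-1];s=camera("scene")[:,:,::-1]
cv2.imwrite("pics/w6.png",np.hstack([cv2.resize(im[90:390,170:470],(500,500),interpolation=cv2.INTER_CUBIC),cv2.resize(s[130:220,240:294],(300,500),interpolation=cv2.INTER_CUBIC)]))
print(o["ee_pos"],o["tcp_rot"],o["wrist_force"],o["torque"],o["opening"],o["grasp_force"])
E
```

```text
[ 0.56271886 -0.19145975  0.08287531] [1.79846749e+02 4.11010216e-02 8.58196383e+01] [0.26346269 0.10320408 8.71898701] [-0.01510079  0.10388469  0.0132861 ] 0.027546565451547187 45.95184087753296
```

View pics/w6.png

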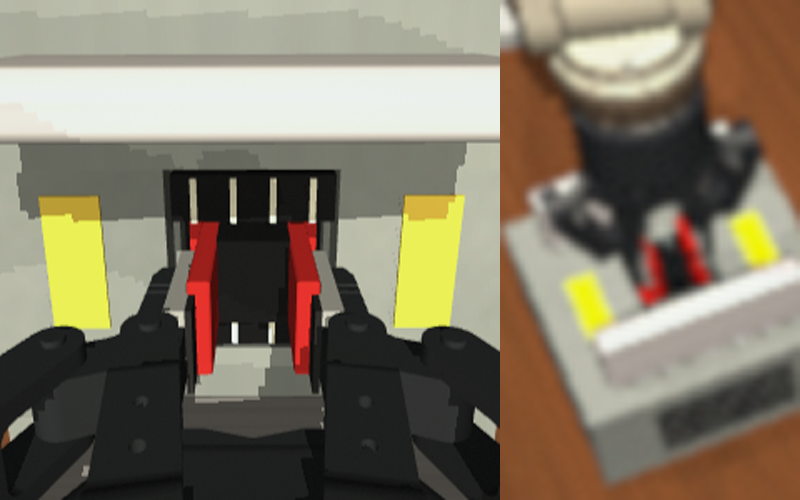

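Both red catches are squeezed evenly between the pads, at (205,290) and (300,290). The grip is good, so I lift slowly.

Emit:
servo_tool --pt "0 0 0.2 0" --pt "0 0 0.4 0" --pt "0 0 0.7 0" --pt "0 0 1.1 0" --pt "0 0 1.5 0" --pt "0 0 2 0" --pt "0 0 2 0" --pt "0 0 2 0"

```text
time: 14.45
ee_pos: [0.5621, -0.1913, 0.1017]
tcp_rot: [180.0, 0.0, 85.8]
wrist_force: [0.8, 0.2, -2.3]
opening: 0.0282
grasp_force: 44.7
```

Weight of about 2.5 N shows and the cassette is free. I continue up.

Emit:
servo_tool --pt "0 0 0.5 0" --pt "0 0 1.2 0" --pt "0 0 2.2 0" --pt "0 0 3.4 0" --pt "0 0 4.7 0" --pt "0 0 6 0" --pt "0 0 7.5 0" --pt "0 0 9 0" --pt "0 0 10.5 0" --pt "0 0 12 0" --pt "0 0 13.5 0" --pt "0 0 15 0" --pt "0 0 16.2 0" --pt "0 0 17.2 0" --pt "0 0 17.8 0" --pt "0 0 18 0" --pt "0 0 18 0" --pt "0 0 18 0" --pt "0 0 18 0" --pt "0 0 18 0"

```text
time: 16.12
ee_pos: [0.5617, -0.1911, 0.2806]
tcp_rot: [-179.9, -0.0, 85.8]
wrist_force: [0.3, -0.2, -2.7]
opening: 0.0277
grasp_force: 44.7
```

```bash
python3 - <<'E'
from h import *
o=get_obs();im=camera("wrist")[:,:,::-1];s=camera("scene")[:,:,::-1]
cv2.imwrite("pics/w7.png",np.hstack([cv2.resize(im[60:390,160:490],(400,400)),cv2.resize(s[110:340,200:430],(400,400),interpolation=cv2.INTER_CUBIC)]))
print(o["ee_pos"],o["tcp_rot"],o["wrist_force"],abs(o["qd"]).max(),o["opening"],o["grasp_force"])
E
```

```text
[ 0.56172051 -0.19113283  0.28064019] [-1.79941720e+02 -1.60261985e-02  8.58169680e+01] [ 0.27982847 -0.19974851 -2.70545641] 0.16565340688369135 0.02774555631126663 44.74475383758545
```

View pics/w7.png

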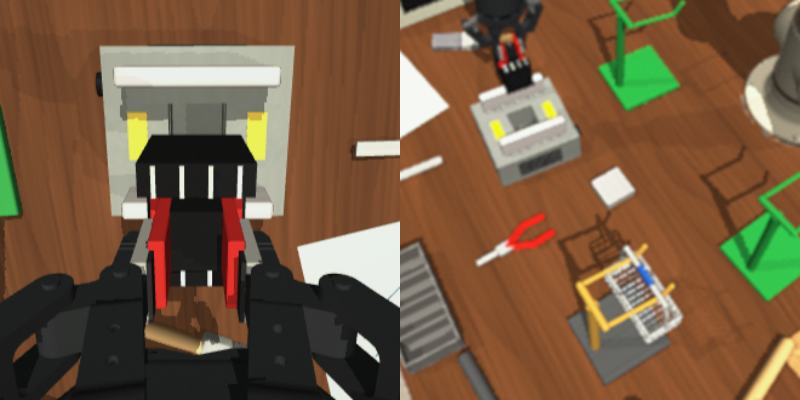

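The cassette is held upright by the squeezed catches with the well empty below it. Its underside is at about 0.21 m, roughly 9 cm above the rails, and the basket still hangs on both prongs.

```bash
python3 -c "
from workcell import *
print(job_done())"
```

```text
the job is handed in; nothing more can be done
None
```

The basket is hung on both prongs and released, the cassette is held upright by its squeezed catches about 9 cm above the rails, and I handed the job in at about 16 s; the judge's verdict was not shown.

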